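# Pack the courier tray at a blood-collection session

### The job

Pack the black courier tray: stand the capped jar in the wide round holder and the capped tube in the narrow round holder, keeping both upright on the way, lay the dark grey slide box flat in the rectangular pocket, and set the small coverslip box flat on the middle of the slide box. Leave the open, empty jar and the open, empty tube standing where they are.

Things in the scene. Friction and masses are not known exactly. Their poses are not given: they have to be found in the camera images.
- jar: capped specimen jar, white plastic, standing upright: body 46 mm across, screw cap 50 mm across and 16 mm high, ribbed, closed and plain white on top; 62 mm high in all. Origin at the centre of its underside, z up its axis.
- tube: capped sample tube with a flat foot, white plastic, standing upright: body 28 mm across, cap 30 mm across and 19 mm high, ribbed, closed and plain white on top; 85 mm high in all. Origin at the centre of its underside, z up its axis.
- open_jar: empty jar without a cap, open at the top, white plastic, 46 mm across, 56 mm high, wall 3 mm: does not belong in the tray. Origin at the centre of its underside, z up its axis.
- open_tube: empty tube without a cap, open at the top, white plastic, 28 mm across, 78 mm high, wall 3 mm: does not belong in the tray. Origin at the centre of its underside, z up its axis.
- slide_box: closed dark grey plastic slide box lying flat, 80 mm long (its x) by 38 mm wide (its y) by 32 mm high, with a pale seam round it. Origin at the centre of its underside, z up. At the start its length lies within about 25 degrees of world x.
- coverslip_box: small closed carton lying flat, brown cardboard with a pale band round its sides, 44 mm long (its x) by 30 mm wide (its y) by 20 mm high. Origin at the centre of its underside, z up. At the start its length lies within about 25 degrees of world x. Not to be confused with a flat paper gauze pack (50 x 50 x 10 mm).
- tray: black open courier tray, fixed to the table, 120 mm (its x) by 300 mm (its y), rim 20 mm above the table, walls and floor 5 mm thick. Origin at the centre of its underside. The three holders stand in a row along its y, 100 mm apart, in any order. Loose things on the table are at least 90 mm apart, centre to centre.
- wide_holder: wide round holder for the jar: a white upright ring fixed in the tray, 62 mm inside, 68 mm outside, 15 mm high, open above; the tray's floor is its bottom. Origin at the centre of its underside, level with the tray's floor (5 mm above the table).
- narrow_holder: narrow round holder for the tube: a white upright ring fixed in the tray, 44 mm inside, 50 mm outside, 22 mm high, open above; the tray's floor is its bottom. Origin at the centre of its underside, level with the tray's floor (5 mm above the table).
- pocket: rectangular pocket for the slide box: a low white frame fixed in the tray, 96 mm (its x, across the tray) by 54 mm (its y) inside, walls 3 mm thick and 12 mm high, open above. Origin at the centre of its underside, level with the tray's floor (5 mm above the table).
Not all that is in view belongs to the job. What is shaped like the tube but green is not meant.

How it is judged:
By the outcome, as a careful person would: the job done as asked, in the order asked, and still so for the second after the job is handed in, with the robot touching nothing.
It also fails if it takes over 102 s, if anything falls off the work surface, if the arm or the gripper's body presses on something with over 40 N, if the wrist force passes 120 N, or if a joint passes its speed limit or range.

### The arm

A 6-joint arm with a two-finger parallel gripper is mounted at the origin on the work surface. World frame = base frame: x ahead of the robot, y to its left, z up, the work surface at z = 0. Lengths are in m, angles in degrees, forces in N, time in s.
With the tool pointing down it reaches from about 0.25 to 0.8 m from the base axis. Payload 8.5 kg.
Tool frame: the origin (TCP) lies midway between the tips of the shut fingers; the grasp point (between the pads) lies 19 mm behind it; z points along the fingers, y is the direction in which the jaws open and shut (so a half turn about z gives the same grasp; the last joint's range is limited). The gripper opens to 85 mm and grips with 20 to 120 N. Pads are 22 mm wide; open, the fingers measure 114 mm over their backs; the gripper's body (76 mm by 85 mm) begins 54 mm behind the grasp point. The pads swing forward as they close: fully open they stand 13 mm farther back than shut.
Start: joints at [77.006, 13.648, -0.773, 75.585, 0, 90], TCP at [0.118, 0.512, 0.202] pointing down, gripper open.
Joint ranges: [-152.45, 152.45], [-59.26, 108.67], [-65.41, 83.53], [-104.44, 129.93], [-82.83, 76.93], [-180, 180]. Speed limits (degrees/s): [127.2, 127.2, 159.86, 180, 180, 180].

### API

Orientations are given as a 3x3 rotation matrix whose columns are the frame's x, y, z axes.
In Python, from rig import bot, cams, order gives the robot as it stands.
- The arm moves only by the tool drive_tool, never from a script. Its argument "motion" is a list of rows, each a list of 3 entries, a list of its own where there are three numbers: the turn, a rotation vector about the tool's x, y, z in rad, then the shift along the tool's x, y, z in m, then the gripper's target within -1 to 1 (fully open at 1, half-way at 0, shut at -1). A call has exactly 8 rows; each row shifts and turns the commanded pose from where the row before left it, along the tool's axes as they then stand; what a row does not reach is not made up. A row lasts 1/12 s, in which the tool goes at most 41.7 mm and 7.16 degrees, less where a joint would pass 70% of its speed; a pose out of reach is approached as far as the arm can. A call is refused whole if a number of a shift passes 0.0417 or a number of a turn 0.125, either way. A call with a gripper value outside its range is refused whole. The fingers move at their own pace and stop on an object; "newtons" is the grip in N (left out, the last holds). Time passes only in rows, so rows that do not move let the fingers close, or fill a call up. It gives the time, the measured TCP pose, the force and the opening at its end, in the units of the state.
- bot.read_state(): the state, without advancing time (a new reading comes with each control period).
- cams.camera(name): name is "scene" or "top" or "wrist"; returns (picture, depth): 480x640x3 uint8, red, green, blue; 480x640 float32, m along the optical axis (not along the pixel's ray), 0 where there is no reading.
- cams.camera_params(name): a dict with "fov_y" (degrees; the focal length in pixels is half the picture's height over the tangent of half this angle, whatever the lens; pixels are square), "cx", "cy" (the principal point, pixels), "k1" (the pictures are not rectified: a ray, as slopes to the right and down, at radius r is drawn at 1 + k1 r^2 times it, then the intrinsics apply), "position" and "orientation" of the camera in the world; the wrist camera has in their place "T_tool_cam" (4x4, takes a point from camera to tool coordinates, whose origin is the TCP and whose axes are the flange's). Camera axes: x right, y up, looking along -z (the intrinsics and any distortion apply to the point x, -y, -z); pixel columns grow to the right and rows downward; lengths in m; the calibration is good to about 2 mm. A picture is of the moment at which its call begins: read the wrist's pose just before it. camera_params takes no time and is no camera call.
- order.job_done(): hands the job in, once; it reports no verdict.
The state is a dict: "time_s": time; "qpos": joint angles; "joint_vel": joint speeds; "joint_torque": joint torques, N m; "position": TCP position; "tcp_rot": TCP orientation; "contact_force": force on the tool from outside, world axes, zero at the start; "ft_torque": the same for the moment, N m; "finger_gap": finger opening in m.
Only numpy, scipy, OpenCV 4.12 (cv2) and the standard library are available. Lean on these libraries where they do the work, as an engineer would, in place of code of your own. Each camera call takes 0.05 s, during which the arm holds its last target. There are 200 camera calls.

## Working session

There is one attempt and no reset: what is moved stays moved. The work goes in short steps, Python scripts to look and compute and a tool call to move; the robot and the scene stay as the last step left them, time stands still between calls to the robot, and variables do not carry over. Pictures are saved under pics/ and viewed, about 12 in all and at most 16, crops included, and the job is handed in when it is done.

Besides the shell and the picture viewer there is one more tool, called after ">>>" as name([rows], argument=value, ...), one row to a line, values as JSON. drive_tool: Moves the arm, as the interface text tells. Its arguments: {"type":"object","properties":{"motion":{"type":"array"},"newtons":{"type":"number"}},"required":["motion"]}

```bash
ls; mkdir -p pics
python3 - <<'E'
from rig import bot,cams
import cv2,numpy as np
print(bot.read_state())
for n in("scene","top"):
    p,d=cams.camera(n); cv2.imwrite(f"pics/{n}0.png",p[:,:,::-1]); np.savez(f"pics/{n}0.npz",p=p,d=d); print(n,cams.camera_params(n),(d>0).mean())
print(cams.camera_params("wrist"))
E
```

```text
pics
{'time_s': 0.0, 'qpos': array([ 7.70045441e+01,  1.36811987e+01, -8.17066126e-01,  7.55857000e+01,
        5.30748957e-04,  9.00010351e+01]), 'joint_vel': array([ 0.02287927,  0.05822516, -0.06081107,  0.08587787, -0.02776056,
       -0.05019522]), 'joint_torque': array([-3.23513550e-04, -5.38777256e+01,  3.46441305e+01,  1.83649018e-02,
        8.85664031e-05,  1.18436094e-05]), 'position': array([0.11794971, 0.51109512, 0.20097462]), 'tcp_rot': array([[-9.74383836e-01,  2.24891139e-01, -3.38570262e-04],
       [ 2.24891394e-01,  9.74382793e-01, -1.42584633e-03],
       [ 9.23683124e-06, -1.46546316e-03, -9.99998926e-01]]), 'contact_force': array([-0.00600123,  0.38030449,  0.49026494]), 'ft_torque': array([ 0.02179301,  0.02531711, -0.04518048]), 'finger_gap': 0.0853554801938135}
scene {'fov_y': 48.49732241715058, 'cx': 316.64842811241357, 'cy': 235.23578019374716, 'k1': -0.11482672087408523, 'position': array([1.28191768, 0.39692479, 0.68014382]), 'orientation': array([[-0.46959548, -0.52365814,  0.71081801],
       [ 0.88287496, -0.28167033,  0.37575741],
       [ 0.00344791
[... 192 characters left out ...]
 -0.00494238,  1.1376548 ]), 'orientation': array([[-1.71342674e-02,  9.93324245e-01, -1.14076119e-01],
       [-9.99853128e-01, -1.69799009e-02,  2.32479492e-03],
       [ 3.72273960e-04,  1.14099198e-01,  9.93469292e-01]])} 0.996015625
{'fov_y': 60.78260261802919, 'cx': 318.0758607991643, 'cy': 239.25651645396746, 'k1': 0.01479597751200354, 'T_tool_cam': array([[ 3.07622287e-04,  9.62895161e-01,  2.69875554e-01,
         6.68071031e-02],
       [ 9.99999792e-01, -4.49198662e-04,  4.62839235e-04,
         5.42561008e-04],
       [ 5.66893398e-04,  2.69875355e-01, -9.62895099e-01,
        -1.72426635e-01],
       [ 0.00000000e+00,  0.00000000e+00,  0.00000000e+00,
         1.00000000e+00]])}
```

View pics/top0.png

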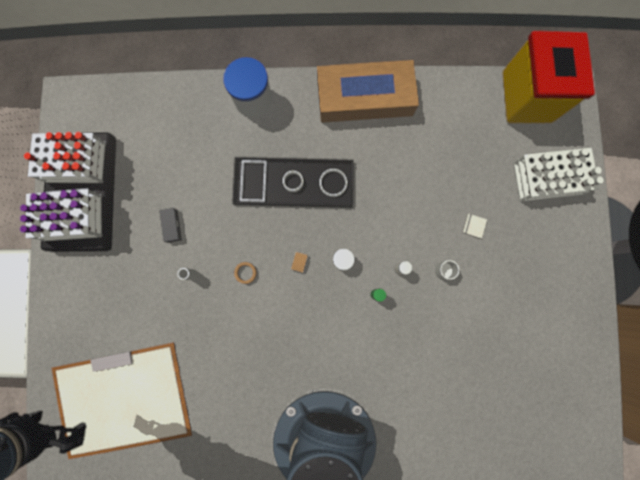

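View pics/scene0.png

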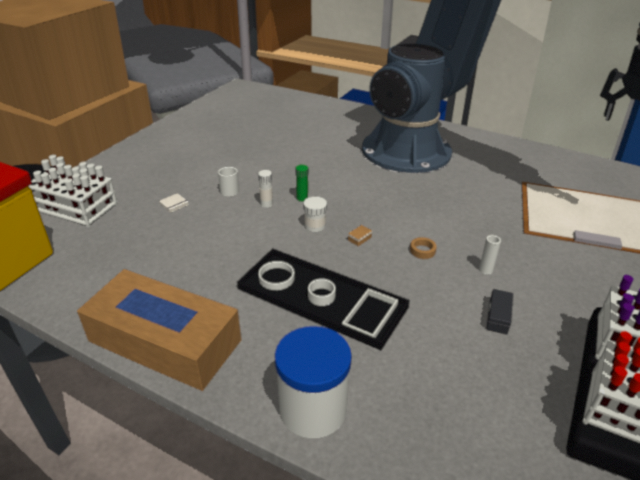

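The top view shows the jar at (344,259), capped tube (405,268), open jar (450,270), open tube (183,273), slide box (170,225) and coverslip box (300,262). The tray centre is at (294,182), with the pocket at (253,181), narrow ring at (292,181) and wide ring at (333,182). The green tube (380,295), tape ring (245,272) and gauze pack (476,226) are distractors. The scene view agrees.

```bash
cat > h.py <<'E'
import cv2,numpy as np
from rig import bot,cams
def cam(n):
    """params, camera rotation/position in world (read before picture)"""
    c=cams.camera_params(n)
    if n=="wrist":
        s=bot.read_state(); T=np.eye(4);T[:3,:3]=s["tcp_rot"];T[:3,3]=s["position"];T=T@c["T_tool_cam"]
        return c,T[:3,:3],T[:3,3]
    return c,np.array(c["orientation"]),np.array(c["position"])
def rays(C,uv):
    c,R,t=C; f=240/np.tan(np.radians(c["fov_y"]/2)); K=np.array([[f,0,c["cx"]],[0,f,c["cy"]],[0,0,1.]])
    q=cv2.undistortPoints(np.asarray(uv,float).reshape(-1,1,2),K,np.array([c["k1"],0,0,0.]))[:,0]
    return np.c_[q[:,0],-q[:,1],-np.ones(len(q))]@R.T   # scaled to unit depth
def onplane(C,uv,z):
    r=rays(C,uv); return C[2]+r*((z-C[2][2])/r[:,2])[:,None]
def cloud(C,d):
    v,u=np.mgrid[:480,:640]; r=rays(C,np.c_[u.ravel(),v.ravel()]); return (C[2]+r*d.reshape(-1,1)).reshape(480,640,3)
def look(n,fn):
    C=cam(n); p,d=cams.camera(n); cv2.imwrite(f"pics/{fn}.png",p[:,:,::-1]); np.savez(f"pics/{fn}.npz",p=p,d=d,R=C[1],t=C[2]); return C,p,d
def rect(P):
    (c,(w,h),a)=cv2.minAreaRect(P.astype(np.float32)*1000)
    if w<h:w,h,a=h,w,a+90
    return [round(float(x),1) for x in (c[0],c[1],w,h,(a+90)%180-90)]
E
cat > m.py <<'E'
from h import *
C=cam("top"); z=np.load("pics/top0.npz"); p,d=z["p"],z["d"]; W=cloud(C,d)
hsv=cv2.cvtColor(p,cv2.COLOR_RGB2HSV)
tb=W[...,2][300:330,200:260]; print("table z med,std",np.median(tb),tb.std())
def comp(mask,u,v,r=30):
    m=np.zeros((480,640),np.uint8); m[v-r:v+r,u-r:u+r]=mask[v-r:v+r,u-r:u+r]
    n,l,s,c=cv2.connectedComponentsWithStats(m); 
    i=1+np.argmin(np.hypot(*(c[1:]-[u,v]).T)-0.02*s[1:,4]); return l==i
H=W[...,2]
def do(name,u,v,z,tol,r=25,extra=None):
    m=comp(((H>z-tol)&(H<z+tol)).astype(np.uint8),u,v,r)
    uv=np.argwhere(m)[:,::-1]; P=onplane(C,uv,z)[:,:2]
    c,rad=cv2.minEnclosingCircle(P.astype(np.float32)*1000)
    print(name,len(P),"medz",round(float(np.median(H[m])),4),"mean",P.mean(0).round(4),"rect",rect(P),"circ",np.round(c,1),round(rad,1))
do("jar",344,259,.062,.008); do("tube",405,268,.085,.01); do("openjar",450,270,.056,.008); do("opentube",183,273,.078,.01)
do("slide",170,225,.032,.008); do("cov",300,262,.020,.006); do("green",380,295,.085,.01); do("tape",245,272,.015,.007)
do("gauze",476,226,.010,.004)
do("pocket",253,181,.017,.005); 
w=((hsv[...,2]>120)&(hsv[...,1]<60)).astype(np.uint8)
for n,u,v,zz in(("pocket",253,181,.017),("narrow",292,181,.027),("wide",333,182,.020)):
    m=comp(w,u,v,24); P=onplane(C,np.argwhere(m)[:,::-1],zz)[:,:2]; c,rad=cv2.minEnclosingCircle(P.astype(np.float32)*1000)
    print(n,len(P),P.mean(0).round(4),rect(P),np.round(c,1),round(rad,1))
k=(hsv[...,2]<50).astype(np.uint8); m=comp(cv2.morphologyEx(k|w,cv2.MORPH_CLOSE,np.ones((3,3))),294,182,70); print("tray",rect(onplane(C,np.argwhere(m)[:,::-1],.02)[:,:2]))
E
python3 m.py
```

```text
table z med,std -0.0006014342885115598 0.075745648171845
jar 354 medz 0.0615 mean [ 0.4381 -0.0525] rect [438.6, -52.2, 49.2, 46.9, -1.1] circ [438.5 -52.8] 25.3
tube 142 medz 0.0843 mean [ 0.4146 -0.1932] rect [414.9, -193.3, 29.6, 28.9, 61.5] circ [ 414.2 -193.4] 15.6
openjar 108 medz 0.0547 mean [ 0.4089 -0.3028] rect [408.8, -302.3, 46.5, 45.4, 69.0] circ [ 408.1 -302.4] 24.1
opentube 66 medz 0.0766 mean [0.4085 0.3198] rect [408.7, 319.3, 28.3, 25.4, 89.3] circ [408.7 319.2] 14.5
slide 487 medz 0.0312 mean [0.5303 0.3705] rect [530.1, 370.0, 79.6, 39.4, 9.6] circ [530.5 370.2] 42.2
cov 229 medz 0.0195 mean [0.436  0.0534] rect [436.0, 53.4, 44.6, 30.5, -16.6] circ [435.7  53.1] 25.0
green 145 medz 0.0843 mean [ 0.3537 -0.1323] rect [353.7, -132.5, 29.1, 28.8, -46.5] circ [ 353.6 -132.4] 15.8
tape 203 medz 0.0169 mean [0.4116 0.1865] rect [411.2, 186.7, 51.5, 51.3, 89.9] circ [412.1 186.6] 27.4
gauze 372 medz 0.0095 mean [ 0.5185 -0.3848] rect [519.0, -384.3, 50.4, 50.0, 70.6] circ [ 519.2 -384.9] 33.9
pocket 490 medz 0.0175 mean [0.6409 0.1735] rect [639.7, 161.4, 119.8, 113.3, -1.3] circ [639.8 160. ] 81.4
pocket 311 [0.6405 0.1671] [639.9, 166.8, 104.8, 63.8, -2.3] [639.8 167.2] 59.1
narrow 132 [0.6357 0.0675] [635.2, 67.8, 49.5, 47.9, 89.0] [635.8  66.9] 26.2
wide 181 [ 0.6319 -0.0318] [631.3, -33.4, 69.5, 65.9, 89.1] [631.6 -33.1] 35.1
tray [638.7, 66.9, 354.7, 353.2, -1.0]
```

>>> drive_tool([
  [[0, 0, 0], [-0.011, -0.012, 0], 1],
  [[0, 0, 0], [-0.0165, -0.018, 0], 1],
  [[0, 0, 0], [-0.022, -0.024, 0], 1],
  [[0, 0, 0], [-0.022, -0.024, 0], 1],
  [[0, 0, 0], [-0.022, -0.024, 0], 1],
  [[0, 0, 0], [-0.022, -0.024, 0], 1],
  [[0, 0, 0], [-0.022, -0.024, 0], 1],
  [[0, 0, 0], [-0.022, -0.024, 0], 1],
], newtons=40)

```text
time_s: 0.77
position: [0.2345, 0.3045, 0.2014]
tcp_rot: [[-0.975, 0.224, -0.0], [0.224, 0.975, -0.0], [0.0, -0.0, -1.0]]
contact_force: [1.3, 0.1, 0.3]
finger_gap: 0.0854
```

>>> drive_tool([
  [[0, 0, 0], [-0.022, -0.024, 0], 1],
  [[0, 0, 0], [-0.022, -0.024, 0], 1],
  [[0, 0, 0], [-0.022, -0.024, 0], 1],
  [[0, 0, 0], [-0.022, -0.024, 0], 1],
  [[0, 0, 0], [-0.022, -0.024, 0], 1],
  [[0, 0, 0], [-0.022, -0.024, 0], 1],
  [[0, 0, 0], [-0.022, -0.024, 0], 1],
  [[0, 0, 0], [-0.022, -0.024, 0], 1],
])

```text
time_s: 1.43
position: [0.3629, 0.0778, 0.2016]
tcp_rot: [[-0.974, 0.225, 0.0], [0.225, 0.974, -0.0], [-0.0, -0.0, -1.0]]
contact_force: [0.5, 1.4, 0.5]
finger_gap: 0.0852
```

>>> drive_tool([
  [[0, 0, 0], [-0.022, -0.024, 0], 1],
  [[0, 0, 0], [-0.022, -0.024, 0], 1],
  [[0, 0, 0], [-0.022, -0.024, 0], 1],
  [[0, 0, 0], [-0.0165, -0.018, 0], 1],
  [[0, 0, 0], [-0.011, -0.012, 0], 1],
  [[0, 0, 0], [-0.009, -0.008, 0], 1],
  [[0, 0, -0.11], [0, 0, 0], 1],
  [[0, 0, -0.11], [0, 0, 0], 1],
])

```text
time_s: 2.1
position: [0.4379, -0.0512, 0.2012]
tcp_rot: [[-1.0, 0.003, -0.001], [0.003, 1.0, 0.0], [0.001, 0.0, -1.0]]
contact_force: [0.3, -0.4, -0.3]
finger_gap: 0.0852
```

```bash
cat > go.py <<'E'
import sys
from h import *
def need(x,y,z,psi):
    "tool-axis shift (applied at current yaw) and turn from measured pose to target"
    s=bot.read_state();R=s["tcp_rot"];p=s["position"]
    cur=np.degrees(np.arctan2(-R[1,0],-R[0,0])); d=R.T@(np.array([x,y,z])-p)
    print("t",round(s["time_s"],2),"p",p.round(4),"psi",round(cur,1),"gap",round(s["finger_gap"],4),"F",s["contact_force"].round(1),"tilt",R[:,2].round(3)); print("shift mm",(d*1000).round(1),"turn z",round(-np.radians(psi-cur),3))
if len(sys.argv)>4: need(*map(float,sys.argv[1:5]))
E
python3 go.py .4383 -.0525 .035 0; python3 -c "
from h import *
look('wrist','w1')"
```

```text
t 2.1 p [ 0.4379 -0.0512  0.2012] psi -0.2 gap 0.0852 F [ 0.3 -0.4 -0.3] tilt [-0.001  0.    -1.   ]
shift mm [ -0.6  -1.3 166.2] turn z -0.003
```

View pics/w1.png

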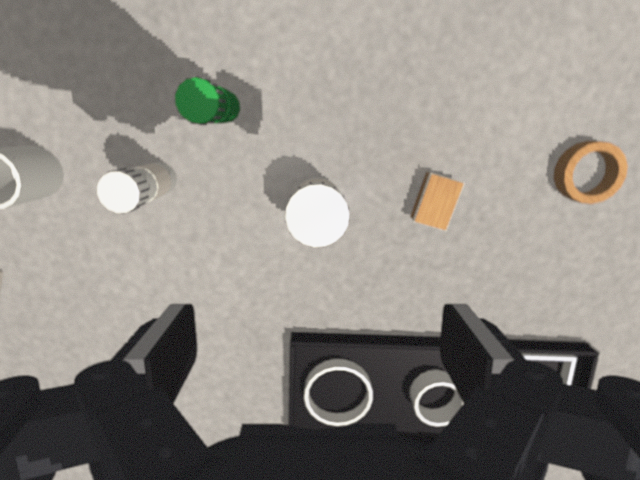

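Run:
```python
from h import *
z=np.load("pics/w1.npz"); C=(cams.camera_params("wrist"),z["R"],z["t"]); W=cloud(C,z["d"]); H=W[...,2]
m=((abs(H-.062)<.005)&(z["d"]>0)&(np.hypot(W[...,0]-.438,W[...,1]+.052)<.05))
P=W[m][:,:2]; print(len(P),rect(P),np.median(H[m]))
```

```text
3156 [439.6, -51.9, 50.1, 49.9, 1.5] 0.06220331535991511
```

The wrist view shows the jar cap, closed, at (317,215), the tube cap at (119,192), the green one at (197,101) and the coverslip box at (438,200). The jar's position agrees with the top view to about 1 mm, so I'll descend and grip.

>>> drive_tool([
  [[0, 0, 0], [-0.001, -0.001, 0.015], 1],
  [[0, 0, 0], [0, 0, 0.022], 1],
  [[0, 0, 0], [0, 0, 0.025], 1],
  [[0, 0, 0], [0, 0, 0.025], 1],
  [[0, 0, 0], [0, 0, 0.025], 1],
  [[0, 0, 0], [0, 0, 0.025], 1],
  [[0, 0, 0], [0, 0, 0.018], 1],
  [[0, 0, 0], [0, 0, 0.011], 1],
])

```text
time_s: 2.82
position: [0.4373, -0.0512, 0.0336]
tcp_rot: [[-1.0, 0.009, -0.003], [0.009, 1.0, 0.0], [0.003, 0.0, -1.0]]
contact_force: [0.3, 0.2, -0.0]
finger_gap: 0.0852
```

>>> drive_tool([
  [[0, 0, 0], [0, 0, 0], 1],
  [[0, 0, 0], [0, 0, 0], -1],
  [[0, 0, 0], [0, 0, 0], -1],
  [[0, 0, 0], [0, 0, 0], -1],
  [[0, 0, 0], [0, 0, 0], -1],
  [[0, 0, 0], [0, 0, 0], -1],
  [[0, 0, 0], [0, 0, 0], -1],
  [[0, 0, 0], [0, 0, 0], -1],
], newtons=40)

```text
time_s: 3.48
position: [0.4389, -0.0518, 0.0359]
tcp_rot: [[-1.0, 0.007, 0.001], [0.007, 1.0, -0.0], [-0.001, -0.0, -1.0]]
contact_force: [0.2, 0.7, 0.4]
finger_gap: 0.0005
```

The fingers shut completely (gap 0.5 mm), so there's no jar in them. I'll look before moving.

Run:
```python
from h import *
a=look('wrist','w2')[1]; b=look('scene','s2')[1]
cv2.imwrite("pics/c2.png",np.hstack([cv2.resize(a,(400,300)),cv2.resize(b[130:310,180:420],(400,300))])[:,:,::-1])
C,p,d=look('top','t2'); print(bot.read_state()["finger_gap"])
```

```text
-4.348070221605835e-06
```

View pics/c2.png

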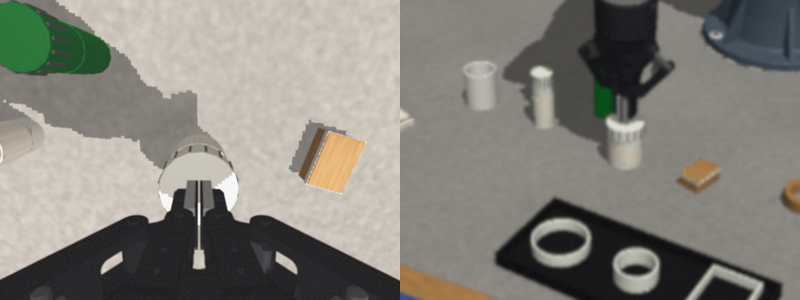

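Run:
```python
from h import *
for n,f in(("wrist","w2"),("top","t2"),("scene","s2")):
    z=np.load(f"pics/{f}.npz"); C=(cams.camera_params(n),z["R"],z["t"]); W=cloud(C,z["d"]); H=W[...,2]; g=cv2.cvtColor(z["p"],cv2.COLOR_RGB2HSV)
    near=(z["d"]>0)&(np.hypot(W[...,0]-.438,W[...,1]+.052)<.07)
    wh=(g[...,2]>120)&(g[...,1]<60)
    m=near&wh&(H>.02); print(n,m.sum(),"zmax",np.percentile(H[m],98).round(4),"range",W[m].min(0).round(3),W[m].max(0).round(3),"top",rect(W[m&(abs(H-.062)<.004)][:,:2]))
    k=near&(g[...,2]<90)&(H>.03); P=W[k]; o=np.argsort(P[:,2])[:10]; print("  dark low pts",k.sum(),P[o].mean(0).round(4), P[o].std(0).round(4))
```

```text
wrist 9118 zmax 0.1329 range [ 0.414 -0.109  0.02 ] [0.464 0.007 0.147] top [438.4, -52.5, 50.7, 47.2, -66.7]
  dark low pts 64134 [ 0.4182 -0.0495  0.0497] [0.0039 0.0128 0.0006]
top 44 zmax 0.5894 range [ 0.392 -0.109  0.522] [ 0.486 -0.024  0.59 ] top [0.0, 0.0, 0.0, 0.0, 0.0]
  dark low pts 1009 [ 0.4721 -0.0386  0.5091] [0.0112 0.025  0.0085]
scene 545 zmax 0.3387 range [ 0.396 -0.077  0.02 ] [ 0.483 -0.     0.46 ] top [444.2, -49.5, 48.0, 38.7, -53.2]
  dark low pts 9219 [ 0.4493 -0.0582  0.0647] [0.0038 0.0122 0.0092]
```

Run:
```python
from h import *
z=np.load("pics/w2.npz"); C=(cams.camera_params("wrist"),z["R"],z["t"]); W=cloud(C,z["d"]); s=bot.read_state()
T=(W-s["position"])@s["tcp_rot"]*1000
for v in range(230,480,12): print(v,[(T[v,u].round(0).astype(int).tolist(),z["p"][v,u].tolist()) for u in (306,318,334)])
```

```text
230 [([22, -5, 1], [183, 174, 160]), ([22, 0, 2], [159, 152, 144]), ([21, 7, 6], [151, 145, 135])]
242 [([24, -4, -25], [126, 123, 120]), ([24, 0, -23], [155, 151, 143]), ([23, 6, -20], [148, 144, 136])]
254 [([20, -4, -26], [199, 196, 184]), ([20, 0, -26], [203, 199, 190]), ([20, 6, -27], [203, 198, 187])]
266 [([15, -4, -26], [203, 199, 189]), ([15, 0, -26], [202, 196, 186]), ([15, 6, -26], [202, 197, 188])]
278 [([11, -4, -28], [203, 199, 188]), ([10, 0, -27], [202, 196, 188]), ([10, 6, -25], [200, 195, 184])]
290 [([9, -4, -35], [106, 103, 102]), ([5, 0, -25], [184, 181, 171]), ([9, 6, -36], [107, 106, 104])]
302 [([10, -4, -47], [107, 105, 101]), ([0, 0, -26], [176, 172, 162]), ([10, 5, -47], [108, 107, 103])]
314 [([9, -4, -55], [105, 102, 100]), ([-5, 0, -26], [176, 170, 165]), ([9, 5, -55], [112, 113, 110])]
326 [([9, -3, -63], [113, 111, 107]), ([-10, 0, -26], [252, 252, 249]), ([10, 5, -64], [104, 102, 100])]
338 [([11, -3, -73], [88, 81, 85]), ([-15, 0, -26], [250, 250, 247]), ([10, 5, -71], [36, 37, 41])]
350 [([10, -3, -78], [37, 37, 35]), ([-21, 0, -26], [253, 252, 251]
[... 312 characters left out ...]
[42, 39, 41])]
398 [([-4, -3, -79], [42, 40, 47]), ([-89, 0, 36], [193, 186, 177]), ([-4, 4, -79], [44, 45, 43])]
410 [([-7, -3, -79], [35, 34, 36]), ([-97, 0, 35], [205, 196, 189]), ([-7, 4, -79], [35, 37, 39])]
422 [([-8, -3, -82], [36, 37, 39]), ([-105, 0, 35], [212, 204, 196]), ([-9, 4, -82], [37, 40, 42])]
434 [([9, -2, -106], [20, 28, 30]), ([9, 0, -106], [39, 28, 34]), ([9, 3, -106], [43, 37, 45])]
446 [([9, -2, -110], [32, 31, 32]), ([9, 0, -110], [29, 26, 33]), ([9, 3, -110], [39, 40, 43])]
458 [([9, -2, -112], [41, 35, 39]), ([10, 0, -113], [40, 38, 40]), ([9, 3, -113], [42, 42, 39])]
470 [([10, -2, -116], [40, 38, 40]), ([10, 0, -115], [39, 41, 39]), ([10, 3, -116], [34, 34, 36])]
```

Run:
```python
import cv2,numpy as np
a=np.load("pics/w2.npz")["p"][210:450,200:440]; b=np.load("pics/s2.npz")["p"][130:250,270:390]
cv2.imwrite("pics/c3.png",np.hstack([cv2.resize(x,(400,400),interpolation=cv2.INTER_CUBIC) for x in(a,b)])[:,:,::-1])
```

```text
(no output)
```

View pics/c3.png

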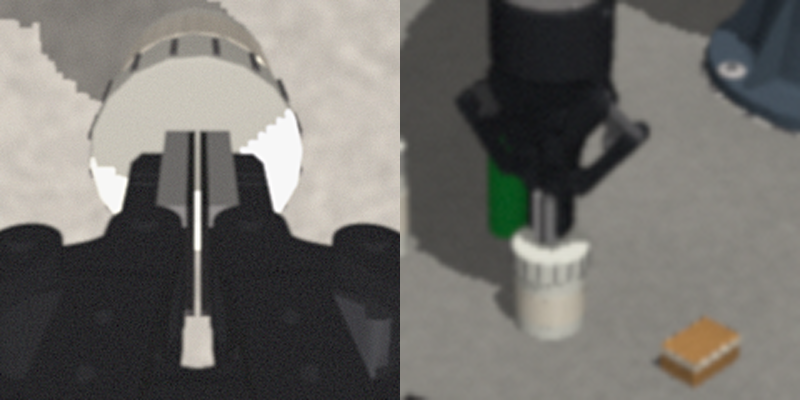

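The jar is still upright and untouched. The shut fingertips show about 35 mm short of the reported TCP (tool z ≈ −35), roughly 9 mm above the cap, so the stated TCP doesn't match the real tips. I'll open, go 33 mm lower and grip again.

>>> drive_tool([
  [[0, 0, 0], [0, 0, 0], 1],
  [[0, 0, 0], [0, 0, 0], 1],
  [[0, 0, 0], [0, 0, 0], 1],
  [[0, 0, 0], [0, 0, 0], 1],
  [[0, 0, 0], [0, 0, 0], 1],
  [[0, 0, 0], [0, 0, 0], 1],
  [[0, 0, 0], [0, 0, 0], 1],
  [[0, 0, 0], [0, 0, 0], 1],
])

```text
time_s: 4.3
position: [0.4388, -0.0518, 0.0356]
tcp_rot: [[-1.0, 0.007, -0.0], [0.007, 1.0, -0.0], [0.0, -0.0, -1.0]]
contact_force: [-0.3, -0.0, 0.7]
finger_gap: 0.0857
```

>>> drive_tool([
  [[0, 0, 0], [0, 0, 0.005], 1],
  [[0, 0, 0], [0, 0, 0.005], 1],
  [[0, 0, 0], [0, 0, 0.005], 1],
  [[0, 0, 0], [0, 0, 0.005], 1],
  [[0, 0, 0], [0, 0, 0.005], 1],
  [[0, 0, 0], [0, 0, 0.005], 1],
  [[0, 0, 0], [0, 0, 0.003], 1],
  [[0, 0, 0], [0, 0, 0], 1],
])

```text
time_s: 4.97
position: [0.4382, -0.0518, 0.0019]
tcp_rot: [[-1.0, 0.007, -0.001], [0.007, 1.0, -0.0], [0.001, -0.0, -1.0]]
contact_force: [0.2, -0.4, 0.5]
finger_gap: 0.0856
```

>>> drive_tool([
  [[0, 0, 0], [0, 0, 0], 1],
  [[0, 0, 0], [0, 0, 0], -1],
  [[0, 0, 0], [0, 0, 0], -1],
  [[0, 0, 0], [0, 0, 0], -1],
  [[0, 0, 0], [0, 0, 0], -1],
  [[0, 0, 0], [0, 0, 0], -1],
  [[0, 0, 0], [0, 0, 0], -1],
  [[0, 0, 0], [0, 0, 0], -1],
], newtons=40)

```text
time_s: 5.63
position: [0.4391, -0.0519, 0.0031]
tcp_rot: [[-1.0, 0.007, 0.001], [0.007, 1.0, -0.0], [-0.001, -0.0, -1.0]]
contact_force: [-0.4, 0.3, 6.1]
finger_gap: 0.049
```

Run:
```python
from h import *
a=look('wrist','w4')[1]; b=look('scene','s4')[1]
cv2.imwrite("pics/c4.png",np.hstack([cv2.resize(x,(400,400),interpolation=cv2.INTER_CUBIC) for x in(a[210:450,200:440],b[130:250,270:390])])[:,:,::-1])
s=bot.read_state(); print(s["finger_gap"],s["position"],s["contact_force"])
```

```text
0.04874377299094654 [ 0.43912317 -0.051834    0.00304621] [-0.94413547  0.38421871  5.96160776]
```

View pics/c4.png

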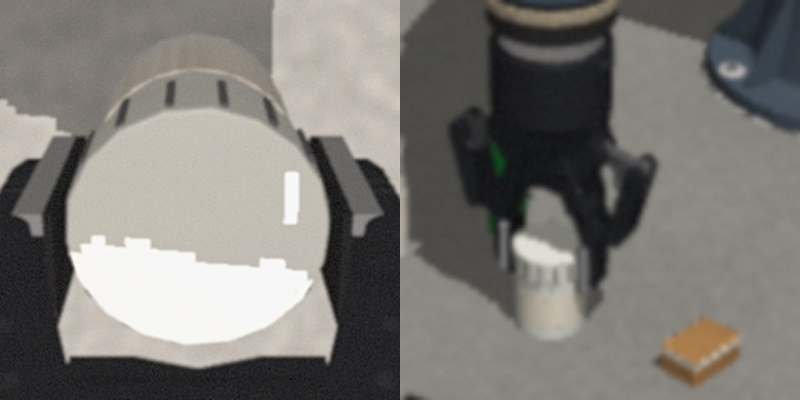

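The jar is gripped by its cap (gap 49 mm), upright and centred. I'll lift it and carry it to the wide holder.

>>> drive_tool([
  [[0, 0, 0], [0, 0, -0.005], -1],
  [[0, 0, 0], [0, 0, -0.008], -1],
  [[0, 0, 0], [0, 0, -0.012], -1],
  [[0, 0, 0], [0, 0, -0.012], -1],
  [[0, 0, 0], [0, 0, -0.012], -1],
  [[0, 0, 0], [0, 0, -0.012], -1],
  [[0, 0, 0], [0, 0, -0.008], -1],
  [[0, 0, 0], [-0.004, 0.0004, -0.005], -1],
])

```text
time_s: 6.4
position: [0.4427, -0.0515, 0.0779]
tcp_rot: [[-1.0, 0.007, 0.001], [0.007, 1.0, -0.0], [-0.001, -0.0, -1.0]]
contact_force: [0.5, 0.2, -1.1]
finger_gap: 0.0488
```

>>> drive_tool([
  [[0, 0, 0], [-0.008, 0.001, 0], -1],
  [[0, 0, 0], [-0.013, 0.0015, 0], -1],
  [[0, 0, 0], [-0.017, 0.002, 0], -1],
  [[0, 0, 0], [-0.017, 0.002, 0], -1],
  [[0, 0, 0], [-0.017, 0.002, 0], -1],
  [[0, 0, 0], [-0.017, 0.002, 0], -1],
  [[0, 0, 0], [-0.017, 0.002, 0], -1],
  [[0, 0, 0], [-0.017, 0.002, 0], -1],
])

```text
time_s: 7.07
position: [0.567, -0.0375, 0.0756]
tcp_rot: [[-1.0, 0.007, -0.001], [0.007, 1.0, -0.0], [0.001, -0.0, -1.0]]
contact_force: [0.4, -0.2, -1.0]
finger_gap: 0.0488
```

>>> drive_tool([
  [[0, 0, 0], [-0.017, 0.002, 0], -1],
  [[0, 0, 0], [-0.016, 0.0015, 0], -1],
  [[0, 0, 0], [-0.015, 0.0015, 0], -1],
  [[0, 0, 0], [-0.01, 0.001, 0], -1],
  [[0, 0, 0], [-0.007, 0.0005, 0], -1],
  [[0, 0, 0], [0, 0, 0], -1],
  [[0, 0, 0], [0, 0, 0], -1],
  [[0, 0, 0], [0, 0, 0], -1],
])

```text
time_s: 7.73
position: [0.6302, -0.0317, 0.0762]
tcp_rot: [[-1.0, 0.007, -0.001], [0.007, 1.0, -0.0], [0.001, -0.0, -1.0]]
contact_force: [-0.4, -0.1, -1.6]
finger_gap: 0.0488
```

```bash
python3 go.py .6315 -.0327 .009 0; python3 -c "
from h import *
look('wrist','w5')"
```

```text
t 7.73 p [ 0.6302 -0.0317  0.0762] psi -0.4 gap 0.0488 F [-0.4 -0.1 -1.6] tilt [-0.001 -0.    -1.   ]
shift mm [-1.3 -1.  67.2] turn z -0.007
```

View pics/w5.png

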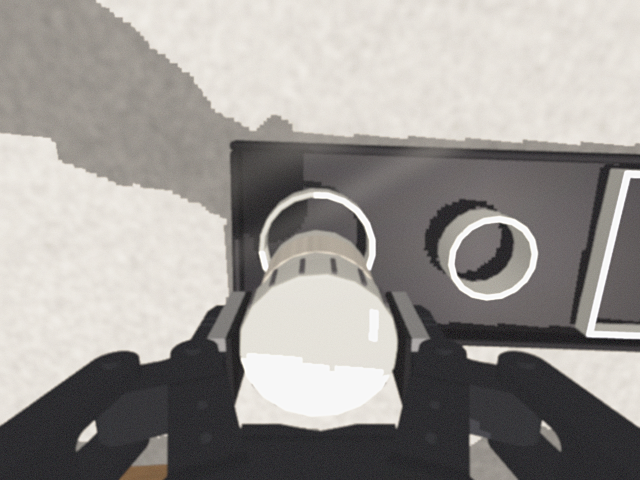

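The jar hangs upright in the grip at (318,330), lined up with the wide ring centred at about (318,245). I'll lower it.

>>> drive_tool([
  [[0, 0, 0], [-0.001, -0.001, 0.007], -1],
  [[0, 0, 0], [0, 0, 0.01], -1],
  [[0, 0, 0], [0, 0, 0.012], -1],
  [[0, 0, 0], [0, 0, 0.012], -1],
  [[0, 0, 0], [0, 0, 0.012], -1],
  [[0, 0, 0], [0, 0, 0.008], -1],
  [[0, 0, 0], [0, 0, 0.004], -1],
  [[0, 0, 0], [0, 0, 0.001], -1],
])

```text
time_s: 8.45
position: [0.6311, -0.0328, 0.0095]
tcp_rot: [[-1.0, 0.007, -0.002], [0.007, 1.0, -0.0], [0.002, -0.0, -1.0]]
contact_force: [-0.2, -0.3, -0.1]
finger_gap: 0.0489
```

>>> drive_tool([
  [[0, 0, 0], [0, 0, 0.001], -1],
  [[0, 0, 0], [0, 0, 0], -1],
  [[0, 0, 0], [0, 0, 0], -1],
  [[0, 0, 0], [0, 0, 0], -0.5],
  [[0, 0, 0], [0, 0, 0], 0],
  [[0, 0, 0], [0, 0, 0], 0.4],
  [[0, 0, 0], [0, 0, 0], 0.8],
  [[0, 0, 0], [0, 0, 0], 1],
])

```text
time_s: 9.12
position: [0.632, -0.0327, 0.0098]
tcp_rot: [[-1.0, 0.007, 0.0], [0.007, 1.0, -0.0], [-0.0, -0.0, -1.0]]
contact_force: [0.5, 0.1, -0.4]
finger_gap: 0.0816
```

>>> drive_tool([
  [[0, 0, 0], [0, 0, 0], 1],
  [[0, 0, 0], [0, 0, 0], 1],
  [[0, 0, 0], [0, 0, -0.01], 1],
  [[0, 0, 0], [0, 0, -0.02], 1],
  [[0, 0, 0], [0, 0, -0.03], 1],
  [[0, 0, 0], [0, 0, -0.035], 1],
  [[0, 0, 0], [0, 0, -0.03], 1],
  [[0, 0, 0], [0, 0, -0.01], 1],
])

```text
time_s: 9.78
position: [0.6339, -0.0328, 0.1505]
tcp_rot: [[-1.0, 0.007, 0.007], [0.007, 1.0, -0.0], [-0.007, -0.0, -1.0]]
contact_force: [0.8, 0.6, -0.5]
finger_gap: 0.0856
```

```bash
python3 go.py .4146 -.1933 .18 0
python3 - <<'E'
from h import *
C,p,d=look('wrist','w6'); W=cloud(C,d)
m=(abs(W[...,2]-.067)<.005)&(d>0)&(np.hypot(W[...,0]-.632,W[...,1]+.033)<.05); print(m.sum(),rect(W[m][:,:2]),np.median(W[m][:,2]),W[m][:,2].std())
E
```

```text
t 9.78 p [ 0.6339 -0.0328  0.1505] psi -0.4 gap 0.0856 F [ 0.8  0.6 -0.5] tilt [ 0.007 -0.    -1.   ]
shift mm [ 218. -162.  -31.] turn z -0.007
4546 [632.7, -33.0, 50.2, 49.9, -0.1] 0.06715153755040851 0.0007841246576006257
```

The jar stands in the wide holder: cap centre (632.7, −33.0), top 67 mm and level. Next the capped tube.

>>> drive_tool([
  [[0, 0, 0], [0.009, -0.007, 0], 1],
  [[0, 0, 0], [0.014, -0.01, 0], 1],
  [[0, 0, 0], [0.018, -0.0135, 0], 1],
  [[0, 0, 0], [0.018, -0.0135, 0], 1],
  [[0, 0, 0], [0.018, -0.0135, 0], 1],
  [[0, 0, 0], [0.018, -0.0135, 0], 1],
  [[0, 0, 0], [0.018, -0.0135, 0], 1],
  [[0, 0, 0], [0.018, -0.0135, 0], 1],
])

```text
time_s: 10.5
position: [0.4975, -0.1303, 0.143]
tcp_rot: [[-1.0, 0.007, -0.003], [0.007, 1.0, 0.001], [0.003, 0.0, -1.0]]
contact_force: [0.1, -0.9, 0.9]
finger_gap: 0.0852
```

>>> drive_tool([
  [[0, 0, 0], [0.018, -0.0135, 0], 1],
  [[0, 0, 0], [0.018, -0.0135, 0], 1],
  [[0, 0, 0], [0.018, -0.0135, 0], 1],
  [[0, 0, 0], [0.014, -0.01, 0], 1],
  [[0, 0, 0], [0.009, -0.007, 0], 1],
  [[0, 0, 0], [0.009, -0.006, 0], 1],
  [[0, 0, 0], [0, 0, 0], 1],
  [[0, 0, 0], [0, 0, 0], 1],
])

```text
time_s: 11.17
position: [0.4136, -0.1928, 0.1444]
tcp_rot: [[-1.0, 0.008, -0.0], [0.008, 1.0, 0.0], [0.0, 0.0, -1.0]]
contact_force: [1.0, 0.2, -0.5]
finger_gap: 0.0854
```

```bash
python3 go.py .4146 -.1933 .022 0
python3 - <<'E'
from h import *
C,p,d=look('wrist','w7'); W=cloud(C,d)
for c in((.4146,-.1933),(.353,-.132)):
    m=(abs(W[...,2]-.085)<.005)&(d>0)&(np.hypot(W[...,0]-c[0],W[...,1]-c[1])<.035); print(m.sum(),rect(W[m][:,:2]),p[m].mean(0).round())
E
```

```text
t 11.17 p [ 0.4136 -0.1928  0.1444] psi -0.4 gap 0.0854 F [ 1.   0.2 -0.5] tilt [-0.  0. -1.]
shift mm [ -1.   -0.5 122.4] turn z -0.008
1978 [416.3, -192.8, 30.6, 30.5, -11.0] [235. 234. 232.]
2471 [354.9, -131.9, 31.0, 30.6, 12.1] [ 96. 180. 108.]
```

>>> drive_tool([
  [[0, 0, 0], [-0.002, 0, 0.01], 1],
  [[0, 0, 0], [0, 0, 0.015], 1],
  [[0, 0, 0], [0, 0, 0.018], 1],
  [[0, 0, 0], [0, 0, 0.018], 1],
  [[0, 0, 0], [0, 0, 0.018], 1],
  [[0, 0, 0], [0, 0, 0.018], 1],
  [[0, 0, 0], [0, 0, 0.015], 1],
  [[0, 0, 0], [0, 0, 0.01], 1],
])

```text
time_s: 11.88
position: [0.4155, -0.1918, 0.0203]
tcp_rot: [[-1.0, 0.006, -0.002], [0.006, 1.0, 0.001], [0.002, 0.001, -1.0]]
contact_force: [0.2, 0.4, -0.0]
finger_gap: 0.0856
```

>>> drive_tool([
  [[0, 0, 0], [0, 0, 0], 1],
  [[0, 0, 0], [0, 0, 0], -0.2],
  [[0, 0, 0], [0, 0, 0], -0.2],
  [[0, 0, 0], [0, 0, 0], -1],
  [[0, 0, 0], [0, 0, 0], -1],
  [[0, 0, 0], [0, 0, 0], -1],
  [[0, 0, 0], [0, 0, 0], -1],
  [[0, 0, 0], [0, 0, 0], -1],
], newtons=35)

```text
time_s: 12.55
position: [0.4164, -0.193, 0.0233]
tcp_rot: [[-1.0, 0.007, 0.001], [0.007, 1.0, -0.001], [-0.001, -0.001, -1.0]]
contact_force: [-0.8, 0.6, 6.4]
finger_gap: 0.0289
```

>>> drive_tool([
  [[0, 0, 0], [0, 0, -0.004], -1],
  [[0, 0, 0], [0, 0, -0.007], -1],
  [[0, 0, 0], [0, 0, -0.011], -1],
  [[0, 0, 0], [0, 0, -0.015], -1],
  [[0, 0, 0], [0, 0, -0.018], -1],
  [[0, 0, 0], [0, 0, -0.018], -1],
  [[0, 0, 0], [0, 0, -0.015], -1],
  [[0, 0, 0], [0, 0, -0.008], -1],
])

```text
time_s: 13.22
position: [0.4164, -0.1931, 0.1208]
tcp_rot: [[-1.0, 0.007, 0.002], [0.007, 1.0, -0.001], [-0.002, -0.001, -1.0]]
contact_force: [0.6, -0.3, -0.8]
finger_gap: 0.029
```

```bash
python3 go.py .636 .0673 .12 -2.4
python3 - <<'E'
from h import *
a=look('wrist','w8')[1]; b=look('scene','s8')[1]
cv2.imwrite("pics/c8.png",np.hstack([cv2.resize(x,(400,300),interpolation=cv2.INTER_CUBIC) for x in(a,b[90:270,150:390])])[:,:,::-1])
E
```

```text
t 13.22 p [ 0.4164 -0.1931  0.1208] psi -0.4 gap 0.029 F [ 0.6 -0.3 -0.8] tilt [ 0.002 -0.001 -1.   ]
shift mm [-217.8  261.9    1. ] turn z 0.035
```

View pics/c8.png

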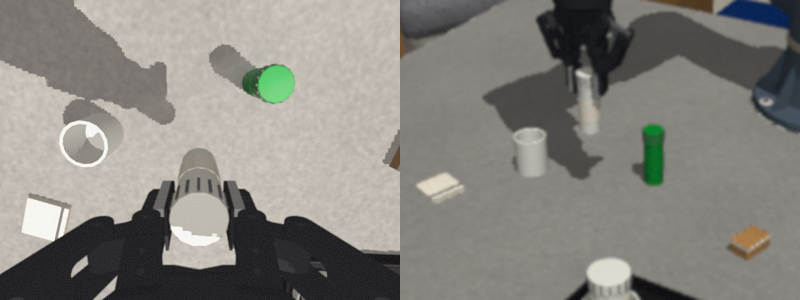

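The capped tube is held upright and lifted clear (c8: cap at (198,210) left, tube at (588,105) right). The green tube and the open jar are undisturbed. Carrying it to the narrow holder.

>>> drive_tool([
  [[0, 0, 0], [-0.008, 0.009, 0], -1],
  [[0, 0, 0], [-0.012, 0.014, 0], -1],
  [[0, 0, 0], [-0.0155, 0.0187, 0], -1],
  [[0, 0, 0], [-0.0155, 0.0187, 0], -1],
  [[0, 0, 0], [-0.0155, 0.0187, 0], -1],
  [[0, 0, 0], [-0.0155, 0.0187, 0], -1],
  [[0, 0, 0], [-0.0155, 0.0187, 0], -1],
  [[0, 0, 0], [-0.0155, 0.0187, 0], -1],
])

```text
time_s: 13.98
position: [0.5299, -0.0566, 0.1173]
tcp_rot: [[-1.0, 0.007, -0.002], [0.007, 1.0, 0.0], [0.002, 0.0, -1.0]]
contact_force: [-0.2, -0.3, -1.0]
finger_gap: 0.0291
```

>>> drive_tool([
  [[0, 0, 0], [-0.0155, 0.0187, 0], -1],
  [[0, 0, 0], [-0.0155, 0.0187, 0], -1],
  [[0, 0, 0], [-0.0155, 0.0187, 0], -1],
  [[0, 0, 0], [-0.0155, 0.0187, 0], -1],
  [[0, 0, 0], [-0.012, 0.014, 0], -1],
  [[0, 0, 0], [-0.012, 0.014, 0], -1],
  [[0, 0, 0], [-0.012, 0.014, 0], -1],
  [[0, 0, 0], [-0.008, 0.0099, 0], -1],
])

```text
time_s: 14.65
position: [0.637, 0.0697, 0.1167]
tcp_rot: [[-1.0, 0.006, -0.002], [0.006, 1.0, 0.0], [0.002, 0.0, -1.0]]
contact_force: [1.0, -0.5, -0.4]
finger_gap: 0.029
```

>>> drive_tool([
  [[0, 0, 0], [0, 0, 0], -1],
  [[0, 0, 0], [0, 0, 0], -1],
  [[0, 0, 0], [0, 0, 0.004], -1],
  [[0, 0, 0], [0, 0, 0.008], -1],
  [[0, 0, 0], [0, 0, 0.012], -1],
  [[0, 0, 0], [0, 0, 0.01], -1],
  [[0, 0, 0], [0, 0, 0.006], -1],
  [[0, 0, 0], [0, 0, 0], -1],
])

```text
time_s: 15.32
position: [0.6353, 0.0671, 0.0767]
tcp_rot: [[-1.0, 0.007, -0.003], [0.007, 1.0, -0.0], [0.003, -0.0, -1.0]]
contact_force: [-0.2, -0.5, -0.2]
finger_gap: 0.029
```

```bash
python3 go.py .636 .0673 .029 -0.4
python3 - <<'E'
from h import *
C,p,d=look('wrist','w9'); W=cloud(C,d)
g=cv2.cvtColor(p,cv2.COLOR_RGB2HSV); w=(g[...,2]>140)&(g[...,1]<60)
m=w&(np.hypot(W[...,0]-.636,W[...,1]-.067)<.04)&(abs(W[...,2]-.027)<.004); print("ring rim",m.sum(),rect(W[m][:,:2]),W[m].min(0),W[m].max(0))
m=w&(W[...,2]>.05)&(np.hypot(W[...,0]-.636,W[...,1]-.067)<.04)
t=np.percentile(W[m][:,2],90); k=m&(abs(W[...,2]-t)<.004); print("cap top",t,rect(W[k][:,:2]))
E
```

```text
t 15.32 p [0.6353 0.0671 0.0767] psi -0.4 gap 0.029 F [-0.2 -0.5 -0.2] tilt [-0.003 -0.    -1.   ]
shift mm [-0.9  0.2 47.7] turn z -0.0
ring rim 1052 [633.3, 67.9, 49.1, 40.6, 88.4] [0.61298334 0.04311124 0.02300654] [0.65412323 0.09224932 0.02880467]
cap top 0.13916061869752716 [635.5, 67.9, 30.8, 30.4, 83.7]
```

View pics/w9.png

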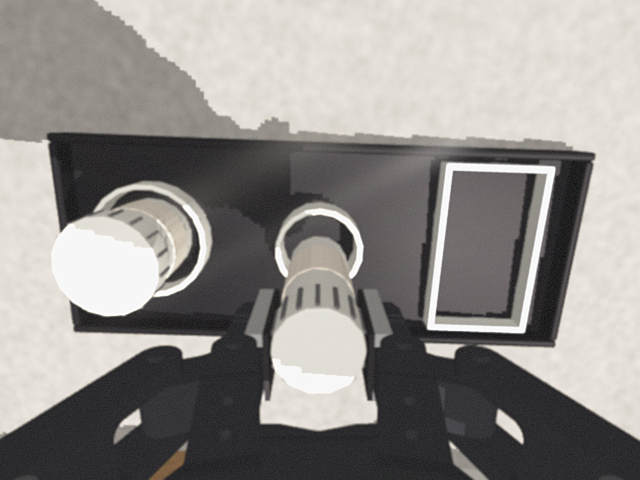

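The tube hangs upright at (318,340) over the narrow ring (centre about (319,245)), and the jar stands in its ring. The tube is within 2 mm of the ring's centre, so I'll shift 1.5 mm and lower it.

>>> drive_tool([
  [[0, 0, 0], [-0.002, 0, 0.004], -1],
  [[0, 0, 0], [0, 0, 0.008], -1],
  [[0, 0, 0], [0, 0, 0.009], -1],
  [[0, 0, 0], [0, 0, 0.009], -1],
  [[0, 0, 0], [0, 0, 0.008], -1],
  [[0, 0, 0], [0, 0, 0.005], -1],
  [[0, 0, 0], [0, 0, 0.003], -1],
  [[0, 0, 0], [0, 0, 0.001], -1],
])

```text
time_s: 16.03
position: [0.6382, 0.0676, 0.0308]
tcp_rot: [[-1.0, 0.007, -0.001], [0.007, 1.0, -0.0], [0.001, -0.0, -1.0]]
contact_force: [-0.5, 0.2, -0.6]
finger_gap: 0.0291
```

>>> drive_tool([
  [[0, 0, 0], [0, 0, 0.001], -1],
  [[0, 0, 0], [0, 0, 0], -1],
  [[0, 0, 0], [0, 0, 0], -1],
  [[0, 0, 0], [0, 0, 0], -0.5],
  [[0, 0, 0], [0, 0, 0], 0],
  [[0, 0, 0], [0, 0, 0], 0.3],
  [[0, 0, 0], [0, 0, 0], 0.3],
  [[0, 0, 0], [0, 0, 0], 0.3],
])

```text
time_s: 16.7
position: [0.6386, 0.0677, 0.0307]
tcp_rot: [[-1.0, 0.007, 0.0], [0.007, 1.0, -0.0], [-0.0, -0.0, -1.0]]
contact_force: [-0.4, -0.1, -0.1]
finger_gap: 0.0557
```

>>> drive_tool([
  [[0, 0, 0], [0, 0, -0.005], 0.3],
  [[0, 0, 0], [0, 0, -0.01], 0.3],
  [[0, 0, 0], [0, 0, -0.02], 0.3],
  [[0, 0, 0], [0, 0, -0.03], 0.3],
  [[0, 0, 0], [0, 0, -0.03], 0.5],
  [[0, 0, 0], [0, 0, -0.025], 1],
  [[0, 0, 0], [0, 0, -0.01], 1],
  [[0, 0, 0], [0, 0, 0], 1],
])

```text
time_s: 17.37
position: [0.6402, 0.0678, 0.1642]
tcp_rot: [[-1.0, 0.007, 0.006], [0.007, 1.0, 0.0], [-0.006, 0.001, -1.0]]
contact_force: [0.1, 0.0, 0.5]
finger_gap: 0.0854
```

```bash
python3 go.py .5303 .3702 .15 9.6
python3 - <<'E'
from h import *
C,p,d=look('wrist','w10'); W=cloud(C,d)
m=(abs(W[...,2]-.090)<.005)&(d>0)&(np.hypot(W[...,0]-.636,W[...,1]-.067)<.03); print("cap",m.sum(),rect(W[m][:,:2]),np.median(W[m][:,2]),W[m][:,2].std())
g=cv2.cvtColor(p,cv2.COLOR_RGB2HSV); w=(g[...,2]>140)&(g[...,1]<60)
m=w&(abs(W[...,2]-.017)<.004)&(abs(W[...,0]-.64)<.06)&(abs(W[...,1]-.167)<.04); print("pocket",m.sum(),rect(W[m][:,:2]))
E
```

```text
t 17.37 p [0.6402 0.0678 0.1642] psi -0.4 gap 0.0854 F [0.1 0.  0.5] tilt [ 0.006  0.    -1.   ]
shift mm [112.  301.6  13.8] turn z -0.174
cap 1793 [639.1, 67.7, 30.9, 30.4, 12.6] 0.09009428631318808 0.0009615465840372431
pocket 1985 [641.5, 167.5, 119.3, 60.6, -2.3]
```

The tube stands in the narrow holder: cap centre (639.1, 67.7), top 90 mm and level. Next the slide box.

>>> drive_tool([
  [[0, 0, 0], [0.004, 0.011, 0], 1],
  [[0, 0, 0], [0.006, 0.016, 0], 1],
  [[0, 0, 0], [0.008, 0.0215, 0], 1],
  [[0, 0, 0], [0.008, 0.0215, 0], 1],
  [[0, 0, 0], [0.008, 0.0215, 0], 1],
  [[0, 0, 0], [0.008, 0.0215, 0], 1],
  [[0, 0, 0], [0.008, 0.0215, 0], 1],
  [[0, 0, 0], [0.008, 0.0215, 0], 1],
])

```text
time_s: 18.08
position: [0.5796, 0.2254, 0.1584]
tcp_rot: [[-1.0, 0.007, -0.003], [0.007, 1.0, -0.001], [0.003, -0.001, -1.0]]
contact_force: [-0.5, 0.2, 0.3]
finger_gap: 0.0856
```

>>> drive_tool([
  [[0, 0, 0], [0.008, 0.0215, 0], 1],
  [[0, 0, 0], [0.008, 0.0215, 0], 1],
  [[0, 0, 0], [0.008, 0.0215, 0], 1],
  [[0, 0, 0], [0.008, 0.0215, 0], 1],
  [[0, 0, 0], [0.008, 0.0215, 0], 1],
  [[0, 0, 0], [0.006, 0.016, 0], 1],
  [[0, 0, -0.06], [0.005, 0.014, 0], 1],
  [[0, 0, -0.06], [0.003, 0.0085, 0], 1],
])

```text
time_s: 18.75
position: [0.5259, 0.3718, 0.1582]
tcp_rot: [[-0.993, -0.117, -0.003], [-0.117, 0.993, -0.002], [0.003, -0.001, -1.0]]
contact_force: [-0.3, -1.1, 0.1]
finger_gap: 0.0851
```

>>> drive_tool([
  [[0, 0, -0.054], [0, 0, 0], 1],
  [[0, 0, 0], [0, 0, 0.01], 1],
  [[0, 0, 0], [0, 0, 0.015], 1],
  [[0, 0, 0], [0, 0, 0.015], 1],
  [[0, 0, 0], [0, 0, 0.015], 1],
  [[0, 0, 0], [0, 0, 0.01], 1],
  [[0, 0, 0], [0, 0, 0.005], 1],
  [[0, 0, 0], [0, 0, 0], 1],
])

```text
time_s: 19.42
position: [0.527, 0.3695, 0.0884]
tcp_rot: [[-0.986, -0.165, -0.003], [-0.165, 0.986, -0.002], [0.003, -0.002, -1.0]]
contact_force: [-0.4, 0.4, 1.0]
finger_gap: 0.0853
```

Run:
```python
from h import *
from go import need
C,p,d=look('wrist','w11'); W=cloud(C,d)
m=((abs(W[...,2]-.032)<.004)&(d>0)&(np.hypot(W[...,0]-.53,W[...,1]-.37)<.07)).astype(np.uint8)
m=cv2.morphologyEx(m,cv2.MORPH_OPEN,np.ones((5,5)))>0
r=rect(W[m][:,:2]); print(m.sum(),r,np.median(W[m][:,2])); need(r[0]/1e3,r[1]/1e3,-.019,r[4])
```

```text
8291 [533.0, 373.5, 80.1, 38.2, 9.2] 0.03214593128672616
t 19.47 p [0.5276 0.3699 0.0897] psi 9.5 gap 0.0854 F [-0.7 -0.2  0.7] tilt [-0.001 -0.001 -1.   ]
shift mm [ -6.    2.8 108.7] turn z 0.006
```

View pics/w11.png

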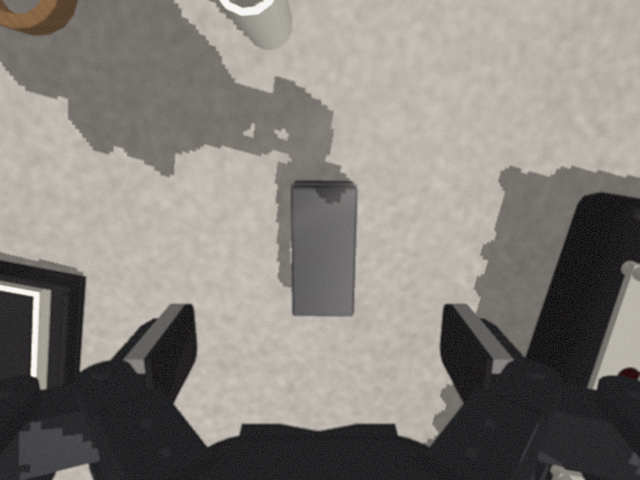

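The slide box is at (323,250), well aligned, with free space for both fingers; the rack at the right is far enough away. I'll shift a little and descend.

>>> drive_tool([
  [[0, 0, 0], [-0.005, 0.003, 0.008], 1],
  [[0, 0, 0], [0, 0, 0.014], 1],
  [[0, 0, 0], [0, 0, 0.017], 1],
  [[0, 0, 0], [0, 0, 0.018], 1],
  [[0, 0, 0], [0, 0, 0.018], 1],
  [[0, 0, 0], [0, 0, 0.016], 1],
  [[0, 0, 0], [0, 0, 0.011], 1],
  [[0, 0, 0], [0, 0, 0.006], 1],
])

```text
time_s: 20.13
position: [0.5324, 0.3739, -0.0187]
tcp_rot: [[-0.986, -0.166, -0.001], [-0.166, 0.986, -0.001], [0.001, -0.0, -1.0]]
contact_force: [0.4, 0.1, -0.0]
finger_gap: 0.0855
```

>>> drive_tool([
  [[0, 0, 0], [0, 0, 0], 1],
  [[0, 0, 0], [0, 0, 0], 0],
  [[0, 0, 0], [0, 0, 0], 0],
  [[0, 0, 0], [0, 0, 0], -1],
  [[0, 0, 0], [0, 0, 0], -1],
  [[0, 0, 0], [0, 0, 0], -1],
  [[0, 0, 0], [0, 0, 0], -1],
  [[0, 0, 0], [0, 0, 0], -1],
], newtons=50)

```text
time_s: 20.8
position: [0.5332, 0.3745, -0.0163]
tcp_rot: [[-0.986, -0.166, 0.001], [-0.166, 0.986, 0.001], [-0.002, 0.001, -1.0]]
contact_force: [-0.8, -0.3, 5.6]
finger_gap: 0.0368
```

>>> drive_tool([
  [[0, 0, 0], [0, 0, -0.004], -1],
  [[0, 0, 0], [0, 0, -0.007], -1],
  [[0, 0, 0], [0, 0, -0.011], -1],
  [[0, 0, 0], [0, 0, -0.015], -1],
  [[0, 0, 0], [0, 0, -0.015], -1],
  [[0, 0, 0], [0, 0, -0.015], -1],
  [[0, 0, 0], [0, 0, -0.01], -1],
  [[0, 0, 0], [0, 0, -0.005], -1],
])

```text
time_s: 21.47
position: [0.5333, 0.3745, 0.0669]
tcp_rot: [[-0.986, -0.166, 0.002], [-0.166, 0.986, 0.001], [-0.002, 0.001, -1.0]]
contact_force: [0.3, -0.3, -1.6]
finger_gap: 0.0369
```

```bash
python3 go.py .641 .167 .06 -2.4
python3 - <<'E'
from h import *
a=look('wrist','w12')[1]; b=look('scene','s12')[1]
cv2.imwrite("pics/c12.png",np.hstack([cv2.resize(x,(400,300),interpolation=cv2.INTER_CUBIC) for x in(a,b[190:370,360:600])])[:,:,::-1])
E
```

```text
t 21.47 p [0.5333 0.3745 0.0669] psi 9.6 gap 0.0369 F [ 0.3 -0.3 -1.6] tilt [ 0.002  0.001 -1.   ]
shift mm [ -71.6 -222.5    6.8] turn z 0.209
```

View pics/c12.png

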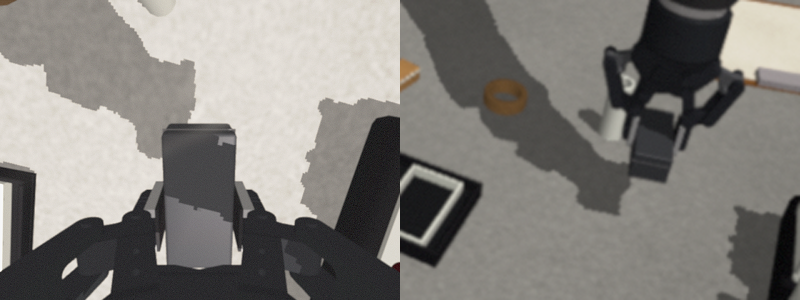

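The slide box is held flat and lifted; the open tube is undisturbed behind it. Carrying it to the pocket.

>>> drive_tool([
  [[0, 0, 0], [-0.003, -0.009, 0], -1],
  [[0, 0, 0], [-0.0045, -0.014, 0], -1],
  [[0, 0, 0], [-0.006, -0.0185, 0], -1],
  [[0, 0, 0], [-0.006, -0.0185, 0], -1],
  [[0, 0, 0], [-0.006, -0.0185, 0], -1],
  [[0, 0, 0], [-0.006, -0.0185, 0], -1],
  [[0, 0, 0], [-0.006, -0.0185, 0], -1],
  [[0, 0, 0], [-0.006, -0.0185, 0], -1],
])

```text
time_s: 22.23
position: [0.598, 0.2465, 0.0635]
tcp_rot: [[-0.986, -0.166, -0.002], [-0.166, 0.986, -0.001], [0.002, -0.001, -1.0]]
contact_force: [0.0, -0.1, -1.3]
finger_gap: 0.0372
```

>>> drive_tool([
  [[0, 0, 0], [-0.006, -0.0185, 0], -1],
  [[0, 0, 0], [-0.006, -0.0185, 0], -1],
  [[0, 0, 0], [-0.006, -0.0185, 0], -1],
  [[0, 0, 0], [-0.0045, -0.014, 0], -1],
  [[0, 0, 0], [-0.003, -0.0095, 0], -1],
  [[0, 0, 0.06], [-0.0025, -0.0095, 0], -1],
  [[0, 0, 0.08], [0, 0, 0], -1],
  [[0, 0, 0.069], [0, 0, 0], -1],
])

```text
time_s: 22.9
position: [0.6402, 0.1653, 0.0641]
tcp_rot: [[-0.999, 0.047, -0.001], [0.047, 0.999, -0.0], [0.001, -0.0, -1.0]]
contact_force: [-0.7, 1.0, -0.9]
finger_gap: 0.0366
```

>>> drive_tool([
  [[0, 0, 0], [0, 0, 0], -1],
  [[0, 0, 0], [0, 0, 0], -1],
  [[0, 0, 0], [0, 0, 0.004], -1],
  [[0, 0, 0], [0, 0, 0.008], -1],
  [[0, 0, 0], [0, 0, 0.01], -1],
  [[0, 0, 0], [0, 0, 0.006], -1],
  [[0, 0, 0], [0, 0, 0.002], -1],
  [[0, 0, 0], [0, 0, 0], -1],
])

```text
time_s: 23.57
position: [0.6393, 0.1664, 0.0333]
tcp_rot: [[-0.999, 0.041, -0.002], [0.041, 0.999, -0.001], [0.002, -0.001, -1.0]]
contact_force: [0.5, 0.1, -0.5]
finger_gap: 0.0373
```

```bash
python3 go.py .641 .167 -.011 -2.4
python3 - <<'E'
from h import *
C,p,d=look('wrist','w13'); W=cloud(C,d)
g=cv2.cvtColor(p,cv2.COLOR_RGB2HSV); near=(d>0)&(abs(W[...,0]-.64)<.065)&(abs(W[...,1]-.167)<.036)
k=near&(abs(W[...,2]-.017)<.004)&(g[...,2]>140)&(g[...,1]<60); print("pocket rim",k.sum(),rect(W[k][:,:2]),W[k].min(0),W[k].max(0))
h=near&(W[...,2]>.06)&(W[...,2]<.13); t=np.median(W[h][:,2]); P=W[h&(abs(W[...,2]-t)<.003)]; print("box top",t,len(P),rect(P[:,:2]))
E
```

```text
t 23.57 p [0.6393 0.1664 0.0333] psi -2.4 gap 0.0373 F [ 0.5  0.1 -0.5] tilt [-0.002 -0.001 -1.   ]
shift mm [-1.7  0.7 44.3] turn z 0.001
pocket rim 2005 [646.6, 167.5, 111.1, 60.2, -2.3] [0.59004033 0.13512857 0.01301566] [0.7027795  0.19961016 0.02044488]
box top 0.0820261668643539 24554 [638.8, 166.7, 79.9, 64.3, -1.5]
```

View pics/w13.png

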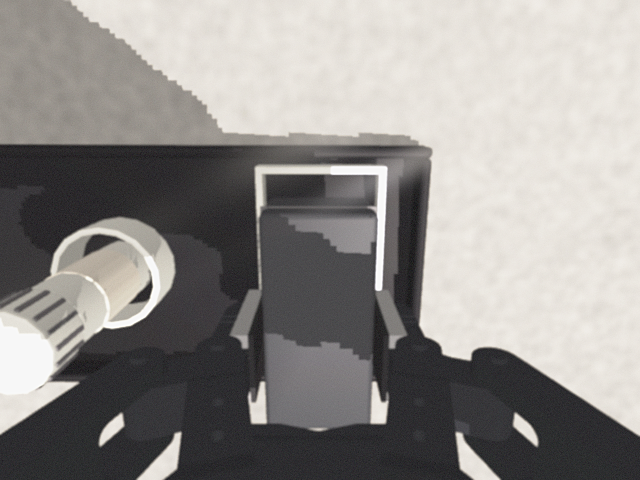

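The box sits square over the pocket frame (rim top edge at row 168, side walls at columns 260 and 383). It needs about 2 mm more in x, then lowering.

>>> drive_tool([
  [[0, 0, 0], [-0.002, 0.0005, 0.004], -1],
  [[0, 0, 0], [0, 0, 0.007], -1],
  [[0, 0, 0], [0, 0, 0.008], -1],
  [[0, 0, 0], [0, 0, 0.008], -1],
  [[0, 0, 0], [0, 0, 0.007], -1],
  [[0, 0, 0], [0, 0, 0.005], -1],
  [[0, 0, 0], [0, 0, 0.003], -1],
  [[0, 0, 0], [0, 0, 0.001], -1],
])

```text
time_s: 24.28
position: [0.6417, 0.1668, -0.0093]
tcp_rot: [[-0.999, 0.042, -0.001], [0.042, 0.999, -0.0], [0.001, -0.0, -1.0]]
contact_force: [0.4, 0.5, -1.0]
finger_gap: 0.0365
```

>>> drive_tool([
  [[0, 0, 0], [0, 0, 0.001], -1],
  [[0, 0, 0], [0, 0, 0], -1],
  [[0, 0, 0], [0, 0, 0], -1],
  [[0, 0, 0], [0, 0, 0], -0.4],
  [[0, 0, 0], [0, 0, 0], 0.1],
  [[0, 0, 0], [0, 0, 0], 0.5],
  [[0, 0, 0], [0, 0, 0], 0.5],
  [[0, 0, 0], [0, 0, 0], 0.5],
])

```text
time_s: 24.95
position: [0.6422, 0.1669, -0.0092]
tcp_rot: [[-0.999, 0.042, 0.0], [0.042, 0.999, -0.0], [-0.0, -0.0, -1.0]]
contact_force: [0.0, -0.0, -0.1]
finger_gap: 0.0639
```

>>> drive_tool([
  [[0, 0, 0], [0, 0, -0.005], 0.5],
  [[0, 0, 0], [0, 0, -0.01], 0.5],
  [[0, 0, 0], [0, 0, -0.02], 0.5],
  [[0, 0, 0], [0, 0, -0.03], 0.5],
  [[0, 0, 0], [0, 0, -0.03], 0.8],
  [[0, 0, 0], [0, 0, -0.03], 1],
  [[0, 0, 0], [0, 0, -0.02], 1],
  [[0, 0, 0], [0, 0, -0.01], 1],
])

```text
time_s: 25.62
position: [0.6435, 0.1672, 0.1502]
tcp_rot: [[-0.999, 0.042, 0.005], [0.042, 0.999, 0.001], [-0.005, 0.001, -1.0]]
contact_force: [0.2, 0.9, 0.0]
finger_gap: 0.0854
```

```bash
python3 go.py .4365 .0533 .13 -16.6
python3 - <<'E'
from h import *
C,p,d=look('wrist','w14'); W=cloud(C,d)
near=(d>0)&(abs(W[...,0]-.64)<.065)&(abs(W[...,1]-.167)<.036)&(abs(W[...,2]-.037)<.005)
print("box",near.sum(),rect(W[near][:,:2]),np.median(W[near][:,2]),W[near][:,2].std())
A=np.c_[W[near][:,:2],np.ones(near.sum())]; print("plane slope deg",np.degrees(np.linalg.lstsq(A,W[near][:,2],rcond=None)[0][:2]))
E
```

```text
t 25.62 p [0.6435 0.1672 0.1502] psi -2.4 gap 0.0854 F [0.2 0.9 0. ] tilt [ 0.005  0.001 -1.   ]
shift mm [ 202.2 -122.5   18.9] turn z 0.248
box 5742 [641.9, 167.1, 79.5, 38.4, -2.3] 0.03716858264606207 0.0007798449587205333
plane slope deg [0.13693324 0.13602451]
```

The slide box lies flat in the pocket: top 37 mm, centre (641.9, 167.1), −2.3°. Now the coverslip box.

>>> drive_tool([
  [[0, 0, 0], [0.0085, -0.005, 0], 1],
  [[0, 0, 0], [0.0125, -0.0075, 0], 1],
  [[0, 0, 0], [0.017, -0.0102, 0], 1],
  [[0, 0, 0], [0.017, -0.0102, 0], 1],
  [[0, 0, 0], [0.017, -0.0102, 0], 1],
  [[0, 0, 0], [0.017, -0.0102, 0], 1],
  [[0, 0, 0], [0.017, -0.0102, 0], 1],
  [[0, 0, 0], [0.017, -0.0102, 0], 1],
])

```text
time_s: 26.33
position: [0.5145, 0.0979, 0.1445]
tcp_rot: [[-0.999, 0.042, -0.002], [0.042, 0.999, -0.0], [0.002, -0.001, -1.0]]
contact_force: [0.4, 0.8, 1.3]
finger_gap: 0.0853
```

>>> drive_tool([
  [[0, 0, 0], [0.017, -0.0102, 0], 1],
  [[0, 0, 0], [0.017, -0.0102, 0], 1],
  [[0, 0, 0], [0.017, -0.0102, 0], 1],
  [[0, 0, 0], [0.0125, -0.0075, 0], 1],
  [[0, 0, 0], [0.0085, -0.005, 0], 1],
  [[0, 0, 0.06], [0.007, -0.005, 0], 1],
  [[0, 0, 0.1], [0, 0, 0], 1],
  [[0, 0, 0.088], [0, 0, 0], 1],
])

```text
time_s: 27.0
position: [0.4346, 0.0534, 0.1452]
tcp_rot: [[-0.957, 0.291, -0.001], [0.291, 0.957, -0.0], [0.001, -0.0, -1.0]]
contact_force: [0.4, 0.2, 0.4]
finger_gap: 0.0851
```

>>> drive_tool([
  [[0, 0, 0], [0, 0, 0], 1],
  [[0, 0, 0], [0, 0, 0.01], 1],
  [[0, 0, 0], [0, 0, 0.015], 1],
  [[0, 0, 0], [0, 0, 0.015], 1],
  [[0, 0, 0], [0, 0, 0.015], 1],
  [[0, 0, 0], [0, 0, 0.01], 1],
  [[0, 0, 0], [0, 0, 0.005], 1],
  [[0, 0, 0], [0, 0, 0], 1],
])

```text
time_s: 27.67
position: [0.4344, 0.0536, 0.0744]
tcp_rot: [[-0.959, 0.284, -0.002], [0.284, 0.959, -0.0], [0.002, -0.001, -1.0]]
contact_force: [-0.4, -0.3, 0.1]
finger_gap: 0.0852
```

Run:
```python
from h import *
from go import need
C,p,d=look('wrist','w15'); W=cloud(C,d)
m=(abs(W[...,2]-.020)<.004)&(d>0)&(np.hypot(W[...,0]-.436,W[...,1]-.053)<.05)
m=cv2.morphologyEx(m.astype(np.uint8),cv2.MORPH_OPEN,np.ones((5,5)))>0
r=rect(W[m][:,:2]); print(m.sum(),r,np.median(W[m][:,2]),p[m].mean(0).round()); need(r[0]/1e3,r[1]/1e3,-.029,r[4])
```

```text
3868 [437.2, 54.6, 44.8, 30.7, -17.2] 0.020165058847336506 [195. 150. 104.]
t 27.72 p [0.4349 0.0537 0.0752] psi -16.5 gap 0.0852 F [-0.3  0.2  0.4] tilt [-0.001 -0.    -1.   ]
shift mm [ -2.    1.6 104.2] turn z 0.012
```

>>> drive_tool([
  [[0, 0, 0.01], [-0.002, 0.0015, 0.008], 1],
  [[0, 0, 0], [0, 0, 0.014], 1],
  [[0, 0, 0], [0, 0, 0.017], 1],
  [[0, 0, 0], [0, 0, 0.018], 1],
  [[0, 0, 0], [0, 0, 0.017], 1],
  [[0, 0, 0], [0, 0, 0.014], 1],
  [[0, 0, 0], [0, 0, 0.01], 1],
  [[0, 0, 0], [0, 0, 0.005], 1],
])

```text
time_s: 28.38
position: [0.4374, 0.0545, -0.0284]
tcp_rot: [[-0.955, 0.295, -0.001], [0.295, 0.955, -0.0], [0.001, -0.0, -1.0]]
contact_force: [0.1, 0.3, -0.6]
finger_gap: 0.0853
```

>>> drive_tool([
  [[0, 0, 0], [0, 0, 0], 1],
  [[0, 0, 0], [0, 0, 0], -0.2],
  [[0, 0, 0], [0, 0, 0], -0.2],
  [[0, 0, 0], [0, 0, 0], -1],
  [[0, 0, 0], [0, 0, 0], -1],
  [[0, 0, 0], [0, 0, 0], -1],
  [[0, 0, 0], [0, 0, 0], -1],
  [[0, 0, 0], [0, 0, 0], -1],
], newtons=25)

```text
time_s: 29.05
position: [0.438, 0.0545, -0.0268]
tcp_rot: [[-0.955, 0.295, 0.001], [0.295, 0.955, 0.0], [-0.001, 0.0, -1.0]]
contact_force: [-1.4, -0.1, 6.6]
finger_gap: 0.0293
```

```bash
python3 go.py .642 .167 .1 -2.3
```

```text
t 29.05 p [ 0.438   0.0545 -0.0268] psi -17.2 gap 0.0293 F [-1.4 -0.1  6.6] tilt [ 0.001  0.    -1.   ]
shift mm [-161.8  167.7 -126.6] turn z -0.26
```

>>> drive_tool([
  [[0, 0, 0], [0, 0, -0.005], -1],
  [[0, 0, 0], [0, 0, -0.009], -1],
  [[0, 0, 0], [0, 0, -0.014], -1],
  [[0, 0, 0], [0, 0, -0.018], -1],
  [[0, 0, 0], [0, 0, -0.02], -1],
  [[0, 0, 0], [0, 0, -0.02], -1],
  [[0, 0, 0], [0, 0, -0.016], -1],
  [[0, 0, 0], [0, 0, -0.008], -1],
])

```text
time_s: 29.72
position: [0.4386, 0.0547, 0.0852]
tcp_rot: [[-0.955, 0.295, 0.003], [0.295, 0.955, 0.0], [-0.003, 0.001, -1.0]]
contact_force: [0.2, -0.2, -0.7]
finger_gap: 0.0296
```

>>> drive_tool([
  [[0, 0, 0], [-0.0065, 0.007, 0], -1],
  [[0, 0, 0], [-0.01, 0.0105, 0], -1],
  [[0, 0, 0], [-0.0135, 0.014, 0], -1],
  [[0, 0, 0], [-0.0135, 0.014, 0], -1],
  [[0, 0, 0], [-0.0135, 0.014, 0], -1],
  [[0, 0, 0], [-0.0135, 0.014, 0], -1],
  [[0, 0, 0], [-0.0135, 0.014, 0], -1],
  [[0, 0, 0], [-0.0135, 0.014, 0], -1],
])

```text
time_s: 30.38
position: [0.5614, 0.1235, 0.0813]
tcp_rot: [[-0.955, 0.295, -0.001], [0.295, 0.955, -0.0], [0.001, -0.001, -1.0]]
contact_force: [-0.6, -0.1, -0.3]
finger_gap: 0.0293
```

>>> drive_tool([
  [[0, 0, 0], [-0.0135, 0.014, 0], -1],
  [[0, 0, 0], [-0.0135, 0.014, 0], -1],
  [[0, 0, 0], [-0.0135, 0.014, 0], -1],
  [[0, 0, 0], [-0.01, 0.0105, 0], -1],
  [[0, 0, 0], [-0.0075, 0.0075, 0], -1],
  [[0, 0, -0.08], [-0.0065, 0.007, 0], -1],
  [[0, 0, -0.1], [0, 0, 0], -1],
  [[0, 0, -0.08], [0, 0, 0], -1],
])

```text
time_s: 31.05
position: [0.6424, 0.1683, 0.0806]
tcp_rot: [[-0.999, 0.034, -0.002], [0.034, 0.999, -0.0], [0.002, -0.001, -1.0]]
contact_force: [-0.5, -0.7, -0.1]
finger_gap: 0.0295
```

>>> drive_tool([
  [[0, 0, 0], [0, 0, 0], -1],
  [[0, 0, 0], [0, 0, 0.005], -1],
  [[0, 0, 0], [0, 0, 0.009], -1],
  [[0, 0, 0], [0, 0, 0.01], -1],
  [[0, 0, 0], [0, 0, 0.006], -1],
  [[0, 0, 0], [0, 0, 0.002], -1],
  [[0, 0, 0], [0, 0, 0], -1],
  [[0, 0, 0], [0, 0, 0], -1],
])

```text
time_s: 31.72
position: [0.6421, 0.1676, 0.0505]
tcp_rot: [[-0.999, 0.04, -0.0], [0.04, 0.999, -0.0], [0.0, -0.0, -1.0]]
contact_force: [0.5, 0.6, -0.6]
finger_gap: 0.0294
```

```bash
python3 go.py .642 .167 .011 -2.3
python3 - <<'E'
from h import *
C,p,d=look('wrist','w16'); W=cloud(C,d)
near=(d>0)&(abs(W[...,0]-.64)<.065)&(abs(W[...,1]-.167)<.036)
g=cv2.cvtColor(p,cv2.COLOR_RGB2HSV)
k=near&(g[...,1]>80)&(g[...,0]<25)&(W[...,2]>.045); t=np.percentile(W[k][:,2],70); P=W[k&(abs(W[...,2]-t)<.004)]; print("cov top",t,len(P),rect(P[:,:2]))
E
```

```text
t 31.72 p [0.6421 0.1676 0.0505] psi -2.3 gap 0.0294 F [ 0.5  0.6 -0.6] tilt [-0. -0. -1.]
shift mm [ 0.1 -0.6 39.5] turn z -0.0
cov top 0.09768649347063332 10202 [641.3, 168.0, 44.1, 30.0, -1.9]
```

View pics/w16.png

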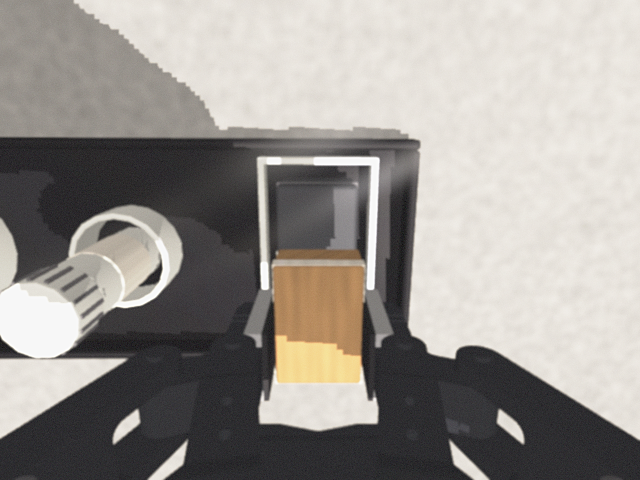

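The carton is held level at (318,320), centred over the slide box to within 1 mm and aligned. Lowering 39.5 mm and releasing.

>>> drive_tool([
  [[0, 0, 0], [-0.0005, -0.001, 0.004], -1],
  [[0, 0, 0], [0, 0, 0.007], -1],
  [[0, 0, 0], [0, 0, 0.008], -1],
  [[0, 0, 0], [0, 0, 0.008], -1],
  [[0, 0, 0], [0, 0, 0.006], -1],
  [[0, 0, 0], [0, 0, 0.004], -1],
  [[0, 0, 0], [0, 0, 0.002], -1],
  [[0, 0, 0], [0, 0, 0.0005], -1],
])

```text
time_s: 32.43
position: [0.6423, 0.1666, 0.0105]
tcp_rot: [[-0.999, 0.04, -0.001], [0.04, 0.999, -0.0], [0.001, -0.0, -1.0]]
contact_force: [-0.4, 0.5, -0.2]
finger_gap: 0.0294
```

>>> drive_tool([
  [[0, 0, 0], [0, 0, 0.0005], -1],
  [[0, 0, 0], [0, 0, 0], -1],
  [[0, 0, 0], [0, 0, 0], -1],
  [[0, 0, 0], [0, 0, 0], -0.4],
  [[0, 0, 0], [0, 0, 0], 0],
  [[0, 0, 0], [0, 0, 0], 0.5],
  [[0, 0, 0], [0, 0, 0], 0.5],
  [[0, 0, 0], [0, 0, 0], 0.5],
])

```text
time_s: 33.1
position: [0.6426, 0.1667, 0.0107]
tcp_rot: [[-0.999, 0.04, 0.0], [0.04, 0.999, -0.0], [-0.0, -0.0, -1.0]]
contact_force: [-0.0, 0.1, 0.3]
finger_gap: 0.0641
```

>>> drive_tool([
  [[0, 0, 0], [0, 0, -0.005], 0.5],
  [[0, 0, 0], [0, 0, -0.01], 0.5],
  [[0, 0, 0], [0, 0, -0.02], 0.5],
  [[0, 0, 0], [0, 0, -0.03], 0.5],
  [[0, 0, 0], [0, 0, -0.03], 0.8],
  [[0, 0, 0], [0, 0, -0.03], 1],
  [[0, 0, 0], [0, 0, -0.02], 1],
  [[0, 0, 0], [0, 0, -0.01], 1],
])

```text
time_s: 33.77
position: [0.6438, 0.167, 0.1701]
tcp_rot: [[-0.999, 0.04, 0.005], [0.04, 0.999, 0.001], [-0.005, 0.001, -1.0]]
contact_force: [-0.1, -0.8, -0.4]
finger_gap: 0.0853
```

Run:
```python
from h import *
print(bot.read_state()["position"])
C,p,d=look('wrist','w17'); W=cloud(C,d)
near=(d>0)&(abs(W[...,0]-.64)<.065)&(abs(W[...,1]-.167)<.036)
for n,z in(("cov",.057),("slide",.037)):
    k=near&(abs(W[...,2]-z)<.004); k=cv2.morphologyEx(k.astype(np.uint8),cv2.MORPH_OPEN,np.ones((5,5)))>0; print(n,k.sum(),rect(W[k][:,:2]),np.median(W[k][:,2]),W[k][:,2].std())
m=(abs(W[...,2]-.090)<.005)&(d>0)&(np.hypot(W[...,0]-.639,W[...,1]-.067)<.03); print("tube",rect(W[m][:,:2]),np.median(W[m][:,2]))
b=look('scene','s17')[1]; cv2.imwrite("pics/s17c.png",cv2.resize(b[130:370,150:530],(760,480),interpolation=cv2.INTER_CUBIC)[:,:,::-1])
```

```text
[0.64381497 0.16699395 0.17013619]
cov 2600 [642.6, 167.2, 45.3, 30.4, -2.6] 0.05716859540324651 0.0007867264468472669
slide 1956 [642.0, 167.3, 79.6, 38.0, -2.3] 0.0370974198988879 0.0008155376680914986
tube [638.7, 67.5, 30.6, 30.3, 17.3] 0.09013237787822556
```

View pics/s17c.png

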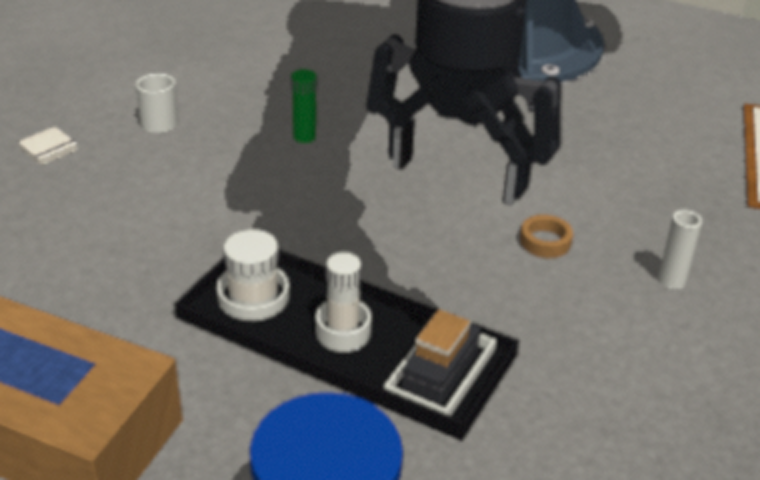

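The jar (252,270), tube (343,300), slide box and carton (442,350) are all in place in the tray. The open jar, open tube and the distractors still stand where they were. The gripper is clear, so I'm handing the job in.

```bash
python3 -c "
from rig import order
print(order.job_done())"
```

```text
the job is handed in; nothing more can be done
None
```

The tray is packed in the order asked, and I handed the job in at about 34 s.

| Item | Final check |
|---|---|
| Capped jar | Upright in the wide holder, top at 67 mm, level (measured after release) |
| Capped tube | Upright in the narrow holder, top at 90 mm, still so at the end |
| Slide box | Flat in the pocket, top at 37 mm, centre (642.0, 167.3) mm, turned −2.3° like the pocket |
| Coverslip box | Flat on the slide box, top at 57 mm, within 1 mm of its middle |

The last scene picture shows all four in place, with the open jar, open tube and the other objects undisturbed and the gripper clear.

- **First grasp missed:** the first grip on the jar closed on air above the cap without touching it. The real fingertips sit about 35 mm short of the stated TCP. I allowed for that from then on, and every later grip held first time.
- **Cameras disagreed slightly:** the top and wrist cameras differed by 1–4 mm on some objects. I went mainly by the wrist view for the close moves.

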